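Tip the screw carton flat in its taped place and shut the chest drawer

ROBOT

A 6-joint arm with a two-finger parallel gripper is mounted at the origin on the work surface. World frame = base frame: x ahead of the robot, y to its left, z up, the work surface at z = 0. Lengths are in m, angles in rad, forces in N, time in s.
With the tool pointing down it reaches from about 0.225 to 0.875 m from the base axis. Payload 3.4 kg.
Tool frame: the origin (TCP) lies at the very end of the fingers, on their centre line; the grasp point (between the pads) lies 19 mm behind it (grip_depth is the distance from the TCP to the grasp point, in m); x points along the fingers, z is the direction in which the jaws open and shut, and the axes are right-handed (so a half turn about x gives the same grasp; the last joint's range is limited). The gripper opens to 85 mm and grips with 20 to 120 N. Pads are 22 mm wide; open, the fingers measure 114 mm over their backs; the gripper's body (76 mm by 85 mm) begins 54 mm behind the grasp point. The pads swing forward as they close: fully open they stand 13 mm farther back than shut.
Start: joints at [1.219, 0.276, 1.505, -0, 1.361, -0.121], TCP at [0.132, 0.56, 0.231] pointing down, gripper open.
Joint ranges: [-2.89, 2.89], [-0.75, 2.08], [0.22, 2.7], [-1.18, 4.32], [0.11, 2.71], [-2.7, 2.7]. Speed limits (rad/s): [2.57, 2.57, 3.14, 3.14, 3.14, 3.14].

INTERFACE

Orientations are given as a unit quaternion [w, x, y, z].
In Python, from rig import get_state, get_image, sign_off, grip_depth gives the robot as it stands. The module is installed in compiled form; this text tells all that it offers.
- The arm moves only by the tool arm_command, never from a script. Its argument "series" is a list of rows, each an object with "dp": the shift along the tool's x, y, z scaled (see below), a list of three; "angular": the turn, a rotation vector about the tool's x, y, z scaled (see below), a list of three; "gripper": the finger opening in mm, from 0 to 85.4. A call has exactly 8 rows; each row shifts and turns the pose as measured when the row begins, along the tool's axes as they then stand; what a row does not reach is not made up. The controller multiplies each number of a shift by 0.12 m and each number of a turn by 90 degrees. A row lasts 1/8 s, in which the tool goes at most 62.5 mm and 10.7 degrees, less where a joint would pass 70% of its speed; a pose out of reach is approached as far as the arm can. A call with a number of a shift or a turn outside -1 to 1 is refused whole. A call with a gripper value outside its range is refused whole. The fingers move at their own pace and stop on an object; "grip_force" is the grip in N (left out, the last holds). Time passes only in rows, so rows that do not move let the fingers close, or fill a call up. It gives the time, the measured TCP pose, the force and the opening at its end, in the units of the state.
- get_state(): the state, without advancing time (a new reading comes with each control period).
- get_image(name): name is "side" or "top" or "wrist"; returns a dict with "image" (480x640x3 uint8, blue, green, red), "depth" (480x640 float32, m along the optical axis (not along the pixel's ray), 0 where there is no reading), "mtx" (3x3 intrinsics, pixels), "view" (4x4, takes a point from world to camera coordinates); the wrist camera has in their place "mount" (4x4, takes a point from camera to tool coordinates, whose origin is the TCP and whose axes are the tool frame's). Camera axes: x right, y up, looking along -z (the intrinsics and any distortion apply to the point x, -y, -z); pixel columns grow to the right and rows downward; lengths in m; the calibration is good to about 2 mm. A picture is of the moment at which its call begins: read the wrist's pose just before it.
- sign_off(): hands the job in, once; it reports no verdict.
The state is a dict: "clock": time; "qpos": joint angles; "qd": joint speeds; "effort": joint torques, N m; "position": TCP position; "ee_rot": TCP orientation; "contact_force": force on the tool from outside, world axes, zero at the start; "moment": the same for the moment, N m; "width": finger opening in m.
Only numpy, scipy, OpenCV 4.12 (cv2) and the standard library are available. Lean on these libraries where they do the work, as an engineer would, in place of code of your own. Each camera call takes 0.05 s, during which the arm holds its last target. There are 200 camera calls.

TASK

The red-banded carton of screws is standing on end in the open top drawer, too tall for the drawer to shut. Push it over with a light fingertip push so that it drops flat inside the yellow tape outline on the drawer floor, then push the drawer fully shut. Just push - do not pinch or lift anything - and leave the knife where it lies in the drawer and the things on the bench as they are.

Things in the scene. Friction and masses are not known exactly. Their poses are not given: they have to be found in the camera images.
- carton: brown cardboard carton, red band near the top, full of screws (0.3 to 0.6 kg): 90 mm along its x, 60 along its y, 130 tall (z). Origin: centre of its underside. It starts upright just beyond one end (left or right) of the outline, its y along the outline's length, its inner foot just over the tape; tipped inward over that foot it lands in the outline and lies 60 mm high.
- carton_mid (a point): the middle of the carton (65 mm above its origin along its z)
- carton_foot_a (a point): point on the carton midway through its 60 mm thickness: underside edge at own x = -45 mm, z = 0 mm
- carton_foot_b (a point): point on the carton midway through its 60 mm thickness: underside edge at own x = +45 mm, z = 0 mm
- carton_top_a (a point): point on the carton midway through its 60 mm thickness: top edge at own x = -45 mm, z = 130 mm
- carton_top_b (a point): point on the carton midway through its 60 mm thickness: top edge at own x = +45 mm, z = 130 mm
- outline (a point): middle of the yellow tape outline on the top drawer's black floor, 105 mm above the bench; moves with the drawer. x points into the chest (as the drawer shuts), y across the drawer, z up. Outside size over the 10 mm tape: 148 mm (x) by 256 mm (y). Drawer inside: y -191 to 191, x -92 to 178; side and back walls 50 mm above the floor, front panel 74 mm high and 16 mm thick.
- pull (a point): middle of the front edge of the top drawer's full-width aluminium pull (412 mm long, 14 mm high, standing 15 mm out from the flat grey front panel), 172 mm above the bench and 123 mm in front of the middle of the outline; axes as the outline's. Pushing here shuts the drawer.
- top_drawer (a joint): opening of the top drawer in m: 0 fully shut, 0.19 to 0.21 at the start, 0.21 at its outer stop. It slides to the robot's side as it opens, takes about 3 N to slide and stays where it is left.
- chest: dark steel bench chest with wooden top and two drawers, fixed; 320 mm deep (x), 440 wide (y; top board 450), 200 high. Origin on the bench under the middle of its front face (the face with the drawers); x points from front to back. Above the top drawer's floor there are 77 mm of room inside: a lying carton goes in, a standing one does not. The lower drawer is locked.
- knife: orange utility knife, 150 x 28 x 18 mm, lying along the drawer (its x) just beyond the other end of the outline from the carton. Origin at the centre of its underside.
- drill: green and black cordless drill standing on its battery on the bench beside the chest, 200 mm high, 220 mm long from the tip of its bit (own -x) to its back. Origin under the battery, 118 x 78 mm.
- spray_can: blue spray can standing on the bench beside the chest, 66 mm across, 190 mm high. Origin at the centre of its underside.
- tape_measure: yellow and black tape measure standing on the bench beside the chest, 78 x 42 x 55 mm. Origin at the centre of its underside.
There are look-alikes about, which are no part of the job. What is meant by the carton is not pink, and is the larger of those in its own colour.

How it is judged:
By the outcome, as a careful person would: the job done as asked, in the order asked, and still so for the second after the job is handed in, with the robot touching nothing.
It also fails if it takes over 48 s, if anything falls off the work surface, if the arm or the gripper's body presses on something with over 40 N, if the wrist force passes 120 N, or if a joint passes its speed limit or range.

## Working session

There is one attempt and no reset: what is moved stays moved. The work goes in short steps, Python scripts to look and compute and a tool call to move; the robot and the scene stay as the last step left them, time stands still between calls to the robot, and variables do not carry over. Pictures are saved under pics/ and viewed, about 8 in all and at most 12, crops included, and the job is handed in when it is done.

Besides the shell and the picture viewer there is one more tool, called after ">>>" by a JSON object that holds its "method" and its "body", one argument or row to a line. arm_command: Moves the arm, as the interface text tells. Its arguments: {"type":"object","properties":{"series":{"type":"array","items":{"type":"object","properties":{"dp":{"type":"array","items":{"type":"number"}},"angular":{"type":"array","items":{"type":"number"}},"gripper":{"type":"number"}}}},"grip_force":{"type":"number"}},"required":["series"]}

```bash
mkdir -p pics; cat > h.py <<'E'
import numpy as np, cv2
from rig import get_state, get_image
def snap(n,f):
    s=get_state(); d=get_image(n); cv2.imwrite(f'pics/{f}.png',d['image'])
    np.savez(f'pics/{f}.npz',img=d['image'],depth=d['depth'],mtx=d['mtx'],view=d.get('view',d.get('mount'))); return s,d
def cloud(f):
    d=np.load(f'pics/{f}.npz'); z=d['depth']; K=d['mtx']; v,u=np.mgrid[:480,:640]
    P=np.stack([(u-K[0,2])/K[0,0]*z,-(v-K[1,2])/K[1,1]*z,-z,np.ones_like(z)],-1)
    W=P@np.linalg.inv(d['view']).T
    W=W[...,:3].copy(); W[z==0]=np.nan; return W,d['img']
E
python3 - <<'E'
from h import *
s,d=snap('top','t0'); print(s); print([k for k in d]); snap('side','s0')
a=cv2.imread('pics/t0.png'); b=cv2.imread('pics/s0.png')
E
```

```text
{'clock': 0.0, 'qpos': array([ 1.21900990e+00,  2.76607870e-01,  1.50614957e+00, -1.08907740e-05,
        1.36072323e+00, -1.20982170e-01]), 'qd': array([ 0.00099969, -0.00060214,  0.0003113 ,  0.00029329,  0.00246589,
        0.00045936]), 'effort': array([ 8.40312259e-04, -4.16784525e+01, -2.45800102e+01,  2.12357901e-05,
        1.13124165e-02,  1.05881725e-05]), 'position': array([0.13134729, 0.55923763, 0.23042584]), 'ee_rot': array([ 0.55367916, -0.43945319,  0.55481406,  0.43875009]), 'contact_force': array([-0.16763211,  0.37992302, -1.3616317 ]), 'moment': array([-0.05637694,  0.02273435, -0.0254871 ]), 'width': 0.08563143834752966}
['image', 'depth', 'mtx', 'view']
```

View pics/t0.png

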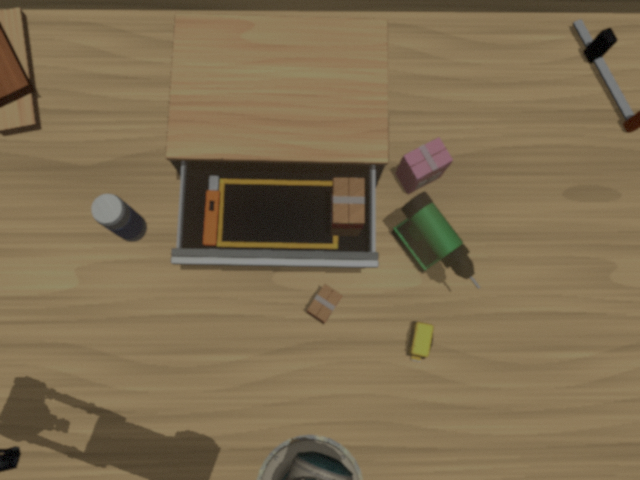

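View pics/s0.png

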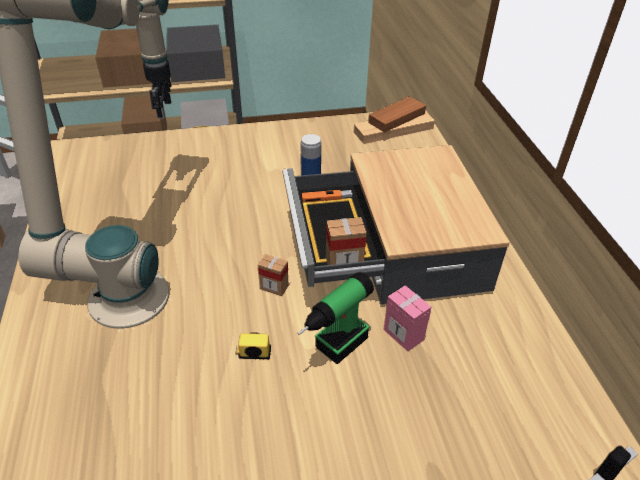

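The top view shows the carton standing at the right (-y) end of the outline (348,200), the knife at the left end (212,215), and the pull along row ~262. The drill stands to the right at (435,235). The small carton at (325,303) and the pink one are the look-alikes. The side view agrees.

```bash
python3 - <<'E'
from h import *
W,I=cloud('t0'); X,Y,Z=W[...,0],W[...,1],W[...,2]
g=np.zeros((480,640),bool)
def rect(m,n):
    p=W[m][:,:2].astype(np.float32); r=cv2.minAreaRect(p*1000); print(n,m.sum(),'c',np.round(r[0],1),'size',np.round(r[1],1),'ang',round(r[2],2),'z',np.nanmedian(Z[m]).round(4))
def reg(a,b,c,d):
    m=g.copy(); m[b:d,a:c]=1; return m
rect(reg(325,170,372,235)&(Z>.225)&(Z<.25),'carton top')
hsv=cv2.cvtColor(I,cv2.COLOR_BGR2HSV)
yel=(hsv[...,0]>18)&(hsv[...,0]<32)&(hsv[...,1]>120)&(hsv[...,2]>100)
rect(reg(214,175,345,252)&yel&(abs(Z-.105)<.008),'tape')
m=reg(165,245,385,272)&(Z>.14)&(Z<.2); rect(m,'front+pull')
rect(reg(165,5,392,170)&(Z>.19)&(Z<.215),'board')
rect(reg(195,175,222,250)&(Z>.112)&(Z<.14),'knife')
rect(reg(380,180,490,300)&(Z>.05)&(Z<.25),'drill'); print('drill maxz',np.nanmax(Z[180:300,390:490]))
for v in range(244,274,2): print(v,np.round(W[v,280],3))
E
```

```text
carton top 1420 c [578.3 -74.2] size [58.8 91.5] ang 89.29 z 0.2341
tape 1358 c [583.8  68.3] size [256.  149.6] ang 88.66 z 0.1051
front+pull 3365 c [481.4  71.1] size [411.3  51. ] ang 89.88 z 0.1778
board 31687 c [830.1  62.9] size [450.9 324.2] ang 88.64 z 0.1991
knife 898 c [587.  206.7] size [ 30.6 149.6] ang 86.34 z 0.122
drill 3191 c [ 534.4 -250.4] size [278.3 106.8] ang 15.15 z 0.1897
drill maxz 0.20540028298140833
244 [0.516 0.063 0.105]
246 [0.511 0.062 0.108]
248 [0.508 0.063 0.103]
250 [0.49  0.059 0.179]
252 [0.486 0.059 0.182]
254 [0.482 0.059 0.181]
256 [0.479 0.059 0.176]
258 [0.475 0.059 0.174]
260 [0.47  0.059 0.18 ]
262 [0.466 0.059 0.181]
264 [0.462 0.059 0.18 ]
266 [0.484 0.067 0.002]
268 [ 0.48   0.067 -0.002]
270 [ 0.477  0.067 -0.007]
272 [0.471 0.067 0.001]
```

```bash
cat >> h.py <<'E'
from scipy.spatial.transform import Rotation as Ro
def rot(s): q=s['ee_rot']; return Ro.from_quat([q[1],q[2],q[3],q[0]])
def plan(target, yaw=None):
    "total dp/angular in command units to reach target; yaw = direction (rad) of tool z in world, tool pointing down"
    s=get_state(); R=rot(s); d=np.array(target)-s['position']
    print('pos',s['position'].round(4),'F',s['contact_force'].round(1),'t',round(s['clock'],2),'w',round(s['width'],3))
    print('R',R.as_matrix().round(3).tolist())
    print('dp units total',(R.inv().apply(d)/.12).round(3))
    if yaw is not None:
        x=np.array([0,0,-1.]); z=np.array([np.cos(yaw),np.sin(yaw),0]); T=np.stack([x,np.cross(z,x),z],1)
        print('ang units total',((R.inv()*Ro.from_matrix(T)).as_rotvec()/(np.pi/2)).round(3))
E
python3 - <<'E'
from h import *
for y in (-1.34,88.66,178.66,-91.34): plan([.578,-.165,.36],np.radians(y))
E
```

```text
pos [0.1314 0.5593 0.2305] F [0.5 0.3 0.3] t 0.1 w 0.086
R [[-0.001, -0.973, 0.229], [-0.002, 0.229, 0.973], [-1.0, 0.0, -0.002]]
dp units total [-1.072 -5.004 -5.026]
ang units total [ 0.868 -0.001  0.001]
pos [0.1314 0.5593 0.2305] F [0.5 0.3 0.3] t 0.1 w 0.086
R [[-0.001, -0.973, 0.229], [-0.002, 0.229, 0.973], [-1.0, 0.0, -0.002]]
dp units total [-1.072 -5.004 -5.026]
ang units total [-0.132 -0.001 -0.   ]
pos [0.1314 0.5593 0.2305] F [0.5 0.3 0.3] t 0.1 w 0.086
R [[-0.001, -0.973, 0.229], [-0.002, 0.229, 0.973], [-1.0, 0.0, -0.002]]
dp units total [-1.072 -5.004 -5.026]
ang units total [-1.132e+00 -1.000e-03 -1.000e-03]
pos [0.1314 0.5593 0.2305] F [0.5 0.3 0.3] t 0.1 w 0.086
R [[-0.001, -0.973, 0.229], [-0.002, 0.229, 0.973], [-1.0, 0.0, -0.002]]
dp units total [-1.072 -5.004 -5.026]
ang units total [ 1.868 -0.     0.002]
```

>>> {"method": "arm_command", "body": {
  "series": [
    {"dp":[-0.4,0,0],"angular":[-0.066,0,0],"gripper":0},
    {"dp":[-0.4,0,0],"angular":[-0.066,0,0],"gripper":0},
    {"dp":[-0.4,0,0],"angular":[0,0,0],"gripper":0},
    {"dp":[0,-0.27,-0.43],"angular":[0,0,0],"gripper":0},
    {"dp":[0,-0.27,-0.43],"angular":[0,0,0],"gripper":0},
    {"dp":[0,-0.27,-0.43],"angular":[0,0,0],"gripper":0},
    {"dp":[0,-0.27,-0.43],"angular":[0,0,0],"gripper":0},
    {"dp":[0,-0.27,-0.43],"angular":[0,0,0],"gripper":0}
  ]
}}

```text
clock: 1.1
position: [0.2922, 0.2952, 0.3757]
ee_rot: [0.499, -0.5, 0.504, 0.496]
contact_force: [0.9, 0.4, -0.4]
width: -0.0001
```

>>> {"method": "arm_command", "body": {
  "series": [
    {"dp":[0,-0.27,-0.43],"angular":[0,0,0],"gripper":0},
    {"dp":[0,-0.27,-0.43],"angular":[0,0,0],"gripper":0},
    {"dp":[0,-0.27,-0.43],"angular":[0,0,0],"gripper":0},
    {"dp":[0,-0.27,-0.43],"angular":[0,0,0],"gripper":0},
    {"dp":[0,-0.27,-0.43],"angular":[0,0,0],"gripper":0},
    {"dp":[0,-0.27,-0.43],"angular":[0,0,0],"gripper":0},
    {"dp":[0,-0.27,-0.43],"angular":[0,0,0],"gripper":0},
    {"dp":[0,0,0],"angular":[0,0,0],"gripper":0}
  ]
}}

```text
clock: 2.1
position: [0.5207, -0.0827, 0.3749]
ee_rot: [0.501, -0.497, 0.506, 0.496]
contact_force: [-0.3, 0.2, 0.2]
width: 0.0001
```

```bash
python3 - <<'E'
from h import *
plan([.578,-.155,.36],np.radians(88.66))
E
```

```text
pos [ 0.5207 -0.0827  0.3749] F [-0.3  0.2  0.2] t 2.1 w 0.0
R [[-0.003, -1.0, 0.013], [-0.006, 0.013, 1.0], [-1.0, 0.003, -0.006]]
dp units total [ 0.126 -0.486 -0.595]
ang units total [ 0.007 -0.004 -0.002]
```

>>> {"method": "arm_command", "body": {
  "series": [
    {"dp":[0,-0.24,-0.3],"angular":[0.007,0,0],"gripper":0},
    {"dp":[0,-0.24,-0.3],"angular":[0,0,0],"gripper":0},
    {"dp":[0,0,0],"angular":[0,0,0],"gripper":0},
    {"dp":[0.3,0,0],"angular":[0,0,0],"gripper":0},
    {"dp":[0.3,0,0],"angular":[0,0,0],"gripper":0},
    {"dp":[0.3,0,0],"angular":[0,0,0],"gripper":0},
    {"dp":[0.3,0,0],"angular":[0,0,0],"gripper":0},
    {"dp":[0,0,0],"angular":[0,0,0],"gripper":0}
  ]
}}

```text
clock: 3.1
position: [0.5718, -0.1472, 0.2277]
ee_rot: [0.503, -0.493, 0.506, 0.498]
contact_force: [-0.7, 0.2, 0.5]
width: -0.0004
```

```bash
python3 - <<'E'
from h import *
plan([.578,-.125,.212],np.radians(88.66))
snap('side','s1')
E
```

```text
pos [ 0.5718 -0.1472  0.2277] F [-0.7  0.2  0.5] t 3.1 w -0.0
R [[-0.008, -1.0, 0.018], [0.002, 0.018, 1.0], [-1.0, 0.008, 0.002]]
dp units total [ 0.13  -0.049  0.185]
ang units total [ 0.003  0.001 -0.005]
```

View pics/s1.png

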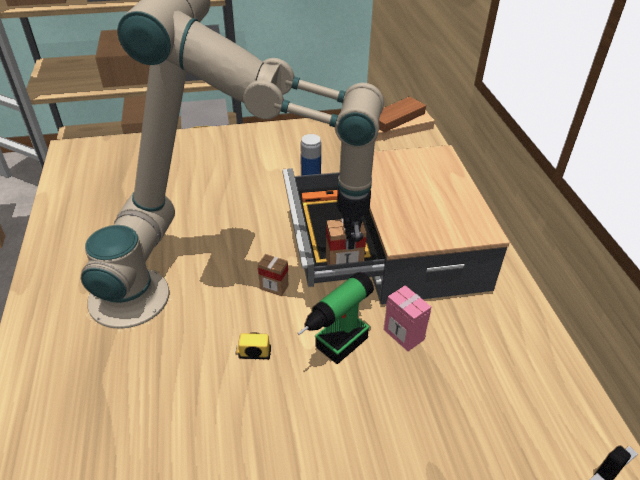

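The side view shows the closed fingers at (352,230), just on the -y side of the carton, clear of drill and wall. Next I go down a little and push slowly toward +y.

>>> {"method": "arm_command", "body": {
  "series": [
    {"dp":[0.13,-0.05,0],"angular":[0,0,0],"gripper":0},
    {"dp":[0,0,0.1],"angular":[0,0,0],"gripper":0},
    {"dp":[0,0,0.08],"angular":[0,0,0],"gripper":0},
    {"dp":[0,0,0.05],"angular":[0,0,0],"gripper":0},
    {"dp":[0,0,0.05],"angular":[0,0,0],"gripper":0},
    {"dp":[0,0,0.05],"angular":[0,0,0],"gripper":0},
    {"dp":[0,0,0.05],"angular":[0,0,0],"gripper":0},
    {"dp":[0,0,0.05],"angular":[0,0,0],"gripper":0}
  ]
}}

```text
clock: 4.15
position: [0.5838, -0.0939, 0.22]
ee_rot: [0.505, -0.499, 0.504, 0.492]
contact_force: [0.2, -1.3, 0.9]
width: 0.0001
```

```bash
python3 - <<'E'
from h import *
plan([.578,-.06,.212],np.radians(88.66))
snap('side','s2'); I=cv2.imread('pics/s2.png')[160:310,260:460]; cv2.imwrite('pics/s2c.png',cv2.resize(I,None,fx=3,fy=3))
E
```

```text
pos [ 0.5838 -0.0939  0.22  ] F [ 0.2 -1.3  0.9] t 4.15 w 0.0
R [[0.008, -1.0, 0.018], [-0.005, 0.018, 1.0], [-1.0, -0.008, -0.005]]
dp units total [0.065 0.053 0.282]
ang units total [ 0.004 -0.003  0.005]
```

View pics/s2c.png

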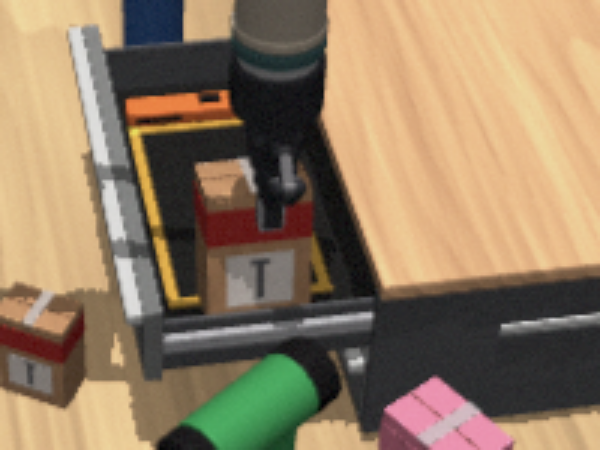

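The crop shows the fingertip at (270,215) on the red band, with the carton just starting to lean. I keep pushing.

>>> {"method": "arm_command", "body": {
  "series": [
    {"dp":[0.02,0.02,0.05],"angular":[0,0,0],"gripper":0},
    {"dp":[0.02,0.02,0.05],"angular":[0,0,0],"gripper":0},
    {"dp":[0.01,0,0.05],"angular":[0,0,0],"gripper":0},
    {"dp":[0.01,0,0.05],"angular":[0,0,0],"gripper":0},
    {"dp":[0,0,0.04],"angular":[0,0,0],"gripper":0},
    {"dp":[0,0,0.04],"angular":[0,0,0],"gripper":0},
    {"dp":[0,0,0.04],"angular":[0,0,0],"gripper":0},
    {"dp":[0,0,0],"angular":[0,0,0],"gripper":0}
  ]
}}

```text
clock: 5.2
position: [0.5785, -0.0503, 0.2109]
ee_rot: [0.505, -0.497, 0.503, 0.494]
contact_force: [-0.4, 0.5, -1.0]
width: -0.0001
```

```bash
python3 - <<'E'
from h import *
plan([.578,-.05,.212],np.radians(88.66))
snap('side','s3'); I=cv2.imread('pics/s3.png')[160:310,260:460]; cv2.imwrite('pics/s3c.png',cv2.resize(I,None,fx=3,fy=3))
E
```

```text
pos [ 0.5785 -0.0503  0.2109] F [-0.4  0.5 -1. ] t 5.2 w -0.0
R [[0.005, -1.0, 0.017], [-0.001, 0.017, 1.0], [-1.0, -0.005, -0.001]]
dp units total [-0.009  0.004  0.002]
ang units total [ 0.004 -0.001  0.003]
```

View pics/s3c.png

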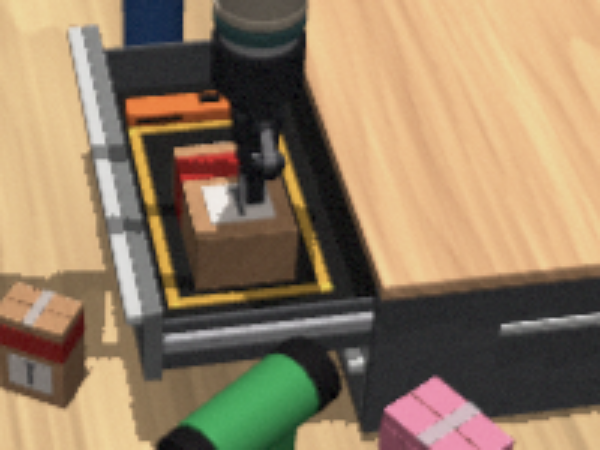

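The carton has dropped flat inside the outline, with clear floor visible to the tape on the near and right sides. I lift and move in front of the pull.

>>> {"method": "arm_command", "body": {
  "series": [
    {"dp":[-0.4,0,-0.03],"angular":[0,0,0],"gripper":0},
    {"dp":[-0.4,0,0],"angular":[0,0,0],"gripper":0},
    {"dp":[0,0.37,0.25],"angular":[0,0,0],"gripper":0},
    {"dp":[0,0.37,0.25],"angular":[0,0,0],"gripper":0},
    {"dp":[0,0.37,0.25],"angular":[0,0,0],"gripper":0},
    {"dp":[0,0.37,0.25],"angular":[0,0,0],"gripper":0},
    {"dp":[0,0.1,0.1],"angular":[0,0,0],"gripper":0},
    {"dp":[0,0,0],"angular":[0,0,0],"gripper":0}
  ]
}}

```text
clock: 6.25
position: [0.3877, 0.0826, 0.309]
ee_rot: [0.507, -0.497, 0.503, 0.492]
contact_force: [0.5, -1.3, -0.6]
width: -0.0003
```

```bash
python3 - <<'E'
from h import *
plan([.425,.071,.155],np.radians(88.66))
snap('top','t1')
W,I=cloud('t1'); Z=W[...,2]; m=np.zeros((480,640),bool); m[165:250,222:380]=1
m&=(Z>.15)&(Z<.185)
n,l,st,c=cv2.connectedComponentsWithStats(m.astype(np.uint8)); i=1+st[1:,4].argmax(); p=W[l==i]
r=cv2.minAreaRect((p[:,:2]*1000).astype(np.float32)); print(r,np.median(p[:,2]),st[i])
cv2.imwrite('pics/t1c.png',cv2.resize(I[140:340,150:400],None,fx=3,fy=3))
E
```

```text
pos [0.3877 0.0826 0.309 ] F [ 0.5 -1.3 -0.6] t 6.25 w -0.0
R [[0.009, -1.0, 0.021], [-0.002, 0.021, 1.0], [-1.0, -0.009, -0.001]]
dp units total [ 1.286 -0.301 -0.089]
ang units total [ 0.002 -0.001  0.006]
((580.5935668945312, 23.627586364746094), (130.66465759277344, 92.28364562988281), 88.96038818359375) 0.16431862112184015 [ 266  186   65   46 2779]
```

View pics/t1c.png

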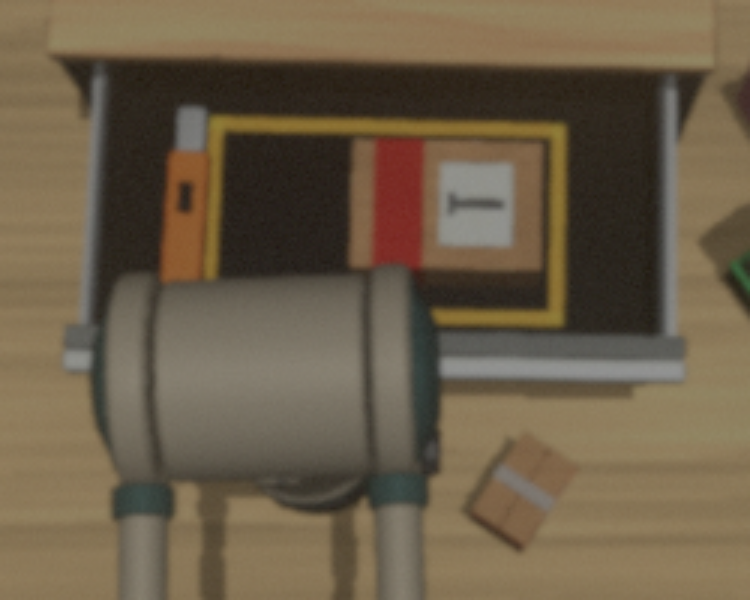

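The top crop shows the carton flat inside the tape on every side: its right end is inside the right strip, its depth lies between the strips, and the height is 0.164 as expected. The knife has not moved. Now I lower in front of the pull and push.

>>> {"method": "arm_command", "body": {
  "series": [
    {"dp":[0.4,-0.1,-0.09],"angular":[0,0,0],"gripper":0},
    {"dp":[0.4,0,0],"angular":[0,0,0],"gripper":0},
    {"dp":[0.4,0,0],"angular":[0,0,0],"gripper":0},
    {"dp":[0.1,0,0],"angular":[0,0,0],"gripper":0},
    {"dp":[0,-0.12,0],"angular":[0,0,0],"gripper":0},
    {"dp":[0,-0.07,0],"angular":[0,0,0],"gripper":0},
    {"dp":[0,-0.07,0],"angular":[0,0,0],"gripper":0},
    {"dp":[0,-0.07,0],"angular":[0,0,0],"gripper":0}
  ]
}}

```text
clock: 7.3
position: [0.4559, 0.0635, 0.1505]
ee_rot: [0.51, -0.498, 0.504, 0.488]
contact_force: [-3.8, 0.3, -3.5]
width: -0.0001
```

```bash
python3 - <<'E'
from h import *
plan([.65,.066,.155],np.radians(88.66))
E
```

```text
pos [0.4559 0.0635 0.1505] F [-3.8  0.3 -3.5] t 7.3 w -0.0
R [[0.016, -0.999, 0.028], [-0.005, 0.028, 1.0], [-1.0, -0.016, -0.005]]
dp units total [-0.011 -1.616  0.066]
ang units total [-0.003 -0.003  0.01 ]
```

>>> {"method": "arm_command", "body": {
  "series": [
    {"dp":[0,-0.09,0],"angular":[0,0,0.005],"gripper":0},
    {"dp":[0,-0.1,0],"angular":[0,0,0],"gripper":0},
    {"dp":[0,-0.1,0],"angular":[0,0,0],"gripper":0},
    {"dp":[0,-0.1,0],"angular":[0,0,0],"gripper":0},
    {"dp":[0,-0.1,0],"angular":[0,0,0],"gripper":0},
    {"dp":[0,-0.1,0],"angular":[0,0,0],"gripper":0},
    {"dp":[0,-0.1,0],"angular":[0,0,0],"gripper":0},
    {"dp":[0,-0.1,0],"angular":[0,0,0],"gripper":0}
  ]
}}

```text
clock: 8.3
position: [0.5553, 0.0612, 0.1506]
ee_rot: [0.507, -0.495, 0.507, 0.491]
contact_force: [-2.7, 1.1, -1.0]
width: 0.0002
```

```bash
python3 - <<'E'
from h import *
plan([.65,.06,.155],np.radians(88.66))
E
```

```text
pos [0.5553 0.0612 0.1506] F [-2.7  1.1 -1. ] t 8.3 w 0.0
R [[0.004, -1.0, 0.027], [-0.005, 0.027, 1.0], [-1.0, -0.004, -0.005]]
dp units total [-0.033 -0.79   0.012]
ang units total [-0.003 -0.003  0.003]
```

>>> {"method": "arm_command", "body": {
  "series": [
    {"dp":[-0.02,-0.1,0],"angular":[0,0,0],"gripper":0},
    {"dp":[-0.02,-0.1,0],"angular":[0,0,0],"gripper":0},
    {"dp":[0,-0.1,0],"angular":[0,0,0],"gripper":0},
    {"dp":[0,-0.1,0],"angular":[0,0,0],"gripper":0},
    {"dp":[0,-0.09,0],"angular":[0,0,0],"gripper":0},
    {"dp":[0,-0.08,0],"angular":[0,0,0],"gripper":0},
    {"dp":[0,-0.06,0],"angular":[0,0,0],"gripper":0},
    {"dp":[0,-0.04,0],"angular":[0,0,0],"gripper":0}
  ]
}}

```text
clock: 9.3
position: [0.6421, 0.0588, 0.1556]
ee_rot: [0.507, -0.495, 0.507, 0.491]
contact_force: [-3.1, -0.2, -1.4]
width: 0.0
```

```bash
python3 - <<'E'
from h import *
plan([.65,.058,.155],np.radians(88.66))
E
```

```text
pos [0.6421 0.0588 0.1556] F [-3.1 -0.2 -1.4] t 9.3 w 0.0
R [[0.004, -1.0, 0.027], [-0.005, 0.027, 1.0], [-1.0, -0.004, -0.005]]
dp units total [ 0.005 -0.066 -0.004]
ang units total [-0.003 -0.003  0.003]
```

>>> {"method": "arm_command", "body": {
  "series": [
    {"dp":[0,-0.03,0],"angular":[0,0,0],"gripper":0},
    {"dp":[0,-0.03,0],"angular":[0,0,0],"gripper":0},
    {"dp":[0,-0.03,0],"angular":[0,0,0],"gripper":0},
    {"dp":[0,-0.03,0],"angular":[0,0,0],"gripper":0},
    {"dp":[0,-0.03,0],"angular":[0,0,0],"gripper":0},
    {"dp":[0,-0.03,0],"angular":[0,0,0],"gripper":0},
    {"dp":[0,-0.03,0],"angular":[0,0,0],"gripper":0},
    {"dp":[0,-0.03,0],"angular":[0,0,0],"gripper":0}
  ]
}}

```text
clock: 10.3
position: [0.6427, 0.0587, 0.1562]
ee_rot: [0.491, -0.481, 0.522, 0.506]
contact_force: [-9.7, 0.1, 2.8]
width: -0.0002
```

```bash
python3 - <<'E'
from h import *
plan([.66,.058,.155],np.radians(88.66))
E
```

```text
pos [0.6427 0.0587 0.1562] F [-9.7  0.1  2.8] t 10.3 w -0.0
R [[-0.056, -0.998, 0.026], [-0.005, 0.026, 1.0], [-0.998, 0.056, -0.007]]
dp units total [ 0.002 -0.145 -0.002]
ang units total [-0.002 -0.004 -0.036]
```

The drawer has stopped and the force has risen to about 10 N. I back off and look.

>>> {"method": "arm_command", "body": {
  "series": [
    {"dp":[0,0.2,0],"angular":[0,0,0.036],"gripper":0},
    {"dp":[0,0.4,0],"angular":[0,0,0],"gripper":0},
    {"dp":[0,0.4,0],"angular":[0,0,0],"gripper":0},
    {"dp":[-0.2,0.4,0],"angular":[0,0,0],"gripper":0},
    {"dp":[-0.4,0.4,0],"angular":[0,0,0],"gripper":0},
    {"dp":[-0.4,0.3,0],"angular":[0,0,0],"gripper":0},
    {"dp":[-0.3,0,0],"angular":[0,0,0],"gripper":0},
    {"dp":[0,0,0],"angular":[0,0,0],"gripper":0}
  ]
}}

```text
clock: 11.3
position: [0.4157, 0.0651, 0.3432]
ee_rot: [0.485, -0.475, 0.527, 0.51]
contact_force: [0.3, -0.5, 0.1]
width: 0.0001
```

```bash
python3 - <<'E'
from h import *
plan([.66,.058,.155])
snap('top','t2'); snap('side','s4')
W,I=cloud('t2')
for u in (195,350):
  for v in range(156,186,2): print(u,v,np.round(W[v,u],3))
a=cv2.resize(I[120:320,130:400],None,fx=2,fy=2); b=cv2.imread('pics/s4.png')[140:360,230:510]; 
b=cv2.resize(b,(560,400)); cv2.imwrite('pics/v.png',cv2.resize(np.hstack([a,b]),(800,292)))
cv2.imwrite('pics/s4c.png',b)
E
```

```text
pos [0.4157 0.0651 0.3432] F [ 0.3 -0.5  0.1] t 11.3 w 0.0
R [[-0.077, -0.997, 0.027], [-0.006, 0.027, 1.0], [-0.997, 0.076, -0.008]]
dp units total [ 1.408 -2.151  0.007]
195 156 [0.678 0.229 0.202]
195 158 [0.674 0.229 0.203]
195 160 [0.673 0.231 0.191]
195 162 [0.674 0.234 0.175]
195 164 [0.668 0.233 0.18 ]
195 166 [0.664 0.233 0.18 ]
195 168 [0.66  0.233 0.18 ]
195 170 [0.66  0.235 0.166]
195 172 [0.674 0.246 0.108]
195 174 [0.675 0.249 0.089]
195 176 [0.671 0.249 0.089]
195 178 [0.667 0.249 0.087]
195 180 [0.662 0.249 0.088]
195 182 [0.66  0.251 0.079]
195 184 [0.675 0.263 0.012]
350 156 [ 0.679 -0.082  0.198]
350 158 [ 0.676 -0.082  0.197]
350 160 [ 0.672 -0.082  0.195]
350 162 [ 0.668 -0.082  0.193]
350 164 [ 0.667 -0.083  0.185]
350 166 [ 0.666 -0.083  0.173]
350 168 [ 0.661 -0.083  0.177]
350 170 [ 0.656 -0.083  0.179]
350 172 [ 0.654 -0.083  0.173]
350 174 [ 0.667 -0.088  0.114]
350 176 [ 0.667 -0.088  0.101]
350 178 [ 0.666 -0.089  0.089]
350 180 [ 0.661 -0.089  0.09 ]
350 182 [ 0.656 -0.089  0.092]
350 184 [ 0.653 -0.089  0.087]
```

View pics/v.png

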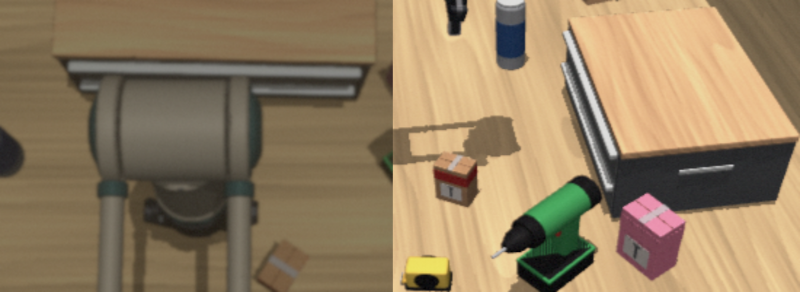

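```bash
python3 - <<'E'
from rig import sign_off; print(sign_off())
E
```

```text
the job is handed in; nothing more can be done
None
```

The carton is lying flat inside the tape outline and the top drawer is shut. I handed the job in at about 11.4 s, with the arm clear of everything.

**Carton:** I pushed it near the top with the closed fingertips, reading only about 1.3 N. It tipped over its inner foot. Before shutting the drawer I measured it at 131 x 92 mm and 59 mm high. It spanned about -110 to +21 mm along the outline and within ±50 mm across, so it was inside the tape on all sides.

**Drawer:** I pushed on the pull. It slid at about 3 N, then stopped, and the reading rose to about 10 N. Afterwards the front of the pull was level with the pull of the locked lower drawer, within the roughly 2 mm camera accuracy. The pull had travelled about 195 mm, which fits the stated opening of 190 to 210 mm.

**Other things:** The knife had not moved when last seen, before the drawer was shut. In the last pictures nothing on the bench looked disturbed.

**Not checked:** I couldn't see inside once the drawer was shut, so the carton's final position is inferred from the slow, steady push. During the final stall the tool tilted a few degrees against the stopped drawer, and no limit was passed in any reading.

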